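Move a row of vials to the sample tray in reverse order

ROBOT

A 7-joint arm with a two-finger parallel gripper is mounted at the origin on a cart in front of the work surface, level with it; the furniture and walls round the work are solid. World frame = base frame: x ahead of the robot, y to its left, z up, the work surface at z = 0. Lengths are in m, angles in rad, forces in N, time in s.
With the tool pointing down it reaches from about 0.35 to 0.9 m from the base axis. Payload 7.2 kg.
Tool frame: the origin (TCP) lies midway between the tips of the shut fingers; the grasp point (between the pads) lies 19 mm behind it; z points along the fingers, y is the line along which they close (so a half turn about z gives the same grasp; the last joint's range is limited). The gripper opens to 88 mm and grips with 3 to 60 N. Pads are 20 mm wide; open, the fingers measure 115 mm over their backs; the gripper's body (75 mm by 178 mm) begins 61 mm behind the grasp point.
Start: joints at [1.104, 0.411, -0.013, 1.596, 0.006, 1.134, -0.082], TCP at [0.243, -0.576, 0.196] pointing down, gripper open.
Joint ranges: [-2.95, 2.95], [-0.29, 1.99], [-1.47, 1.44], [0.14, 2.54], [-1.03, 4.17], [0.13, 1.85], [-2.86, 2.86]. Speed limits (rad/s): [2.39, 2.39, 3.01, 3.01, 3.14, 3.14, 3.14].

INTERFACE

Orientations are given as a unit quaternion [x, y, z, w].
In Python, from plant import ctrl, jaws, cams, workorder gives the robot as it stands. The module is installed in compiled form; this text tells all that it offers. Calls block until the motion is done:
- ctrl.reach(position, orientation): joint-space move of the TCP to a pose.
- ctrl.move_l(position, attitude=None, vel=0.15): straight line of the TCP; attitude=None keeps the orientation; vel is the mean speed in m/s.
- ctrl.move_joints(angles): joint-space move.
- jaws.command_gripper(opening): finger opening in m; the grip force is fixed at half the most; returns when the fingers have stopped.
- ctrl.sleep(seconds).
- ctrl.solve_ik(position, orientation): joint angles nearest the present ones, or None.
- cams.read_camera(name): name is "side" or "top"; returns the picture (400x640x3 uint8, blue, green, red); there is no depth.
- cams.camera_info(name): a dict with "intrinsics" (3x3 intrinsics, pixels), "k1" (the pictures are not rectified: a ray, as slopes to the right and down, at radius r is drawn at 1 + k1 r^2 times it, then the intrinsics apply), "T" (4x4, takes a point from camera to world coordinates). Camera axes: x right, y up, looking along -z (the intrinsics and any distortion apply to the point x, -y, -z); pixel columns grow to the right and rows downward; lengths in m; the calibration is good to about 2 mm. A picture is of the moment at which its call begins. camera_info takes no time and is no camera call.
A pose or a line that the arm cannot do raises ctrl.PlanningError and nothing moves.
- workorder.close_job(): hands the job in; it is judged then, once.
Readings, each from a call of its own:
- ctrl.get_t(): time.
- ctrl.get_q(): joint angles.
- ctrl.get_joint_vel(): joint speeds.
- ctrl.get_effort(): joint torques, N m.
- ctrl.get_position(): TCP position.
- ctrl.get_tcp_rot(): TCP orientation.
- ctrl.get_contact_force(): force on the tool from outside, world axes, zero at the start.
- ctrl.get_torque(): the same for the moment, N m.
- ctrl.get_grip_width(): finger opening in m.
- ctrl.get_gripper_force(): force on a finger pad.
Only numpy, scipy, OpenCV 4.12 (cv2) and the standard library are available. Lean on these libraries where they do the work, as an engineer would, in place of code of your own. Each camera call takes 0.05 s, during which the arm holds its last target. There are 200 camera calls.

TASK

Move the four vials from the grey storage rack into the wells of the green sample tray in reverse order, counted from the red-striped end of each: the vial nearest the rack's red stripe goes into the well farthest from the tray's red stripe, the next into the next, and so on. Keep the vials upright, leave each standing at the bottom of its well, and do not disturb the beaker or the brown bottle.

Things in the scene. Friction and masses are not known exactly. Their poses are not given: they have to be found in the camera images.
- rack: the grey storage rack, in which the vials stand at the start, with a coloured tag in front of each well: fixed block 75 x 300 x 20 mm, with a row of four round wells, 45 mm across and 14 mm deep (well floor 6 mm above the block's underside). Origin: centre of the underside; x across the row, y along the row, z up. Well centres at x = 0, y = +97.5, +32.5, -32.5 and -97.5 mm. A red stripe runs across its top at the +y end; the -y end is plain
- tray: the green sample tray, with the same wells but no tags, empty at the start: fixed block 75 x 300 x 20 mm, with a row of four round wells, 45 mm across and 14 mm deep (well floor 6 mm above the block's underside). Origin: centre of the underside; x across the row, y along the row, z up. Well centres at x = 0, y = +97.5, +32.5, -32.5 and -97.5 mm. A red stripe runs across its top at the +y end; the -y end is plain
- vial_blue: upright loose sample vial with a blue cap: body 28 mm across and 46 mm high, cap 26 to 28 mm across above it, 58 mm high in all, 20 to 45 g. Origin: centre of the underside, z up. At the start it stands in the rack's well behind the blue tag, up to 4 mm off the well's centre
- vial_white: upright loose sample vial with a white cap: body 28 mm across and 46 mm high, cap 26 to 28 mm across above it, 58 mm high in all, 20 to 45 g. Origin: centre of the underside, z up. At the start it stands in the rack's well behind the white tag, up to 4 mm off the well's centre
- vial_black: upright loose sample vial with a black cap: body 28 mm across and 46 mm high, cap 26 to 28 mm across above it, 58 mm high in all, 20 to 45 g. Origin: centre of the underside, z up. At the start it stands in the rack's well behind the black tag, up to 4 mm off the well's centre
- vial_yellow: upright loose sample vial with a yellow cap: body 28 mm across and 46 mm high, cap 26 to 28 mm across above it, 58 mm high in all, 20 to 45 g. Origin: centre of the underside, z up. At the start it stands in the rack's well behind the yellow tag, up to 4 mm off the well's centre
- tag_blue: flat blue tag, 12 x 26 x 3 mm, fixed on the rack's top beside one well, at x = -31 mm of the rack (well centre 31 mm from it along the rack's +x): it marks the place where the vial with the blue cap stood at the start, and stays there. Origin: centre of its underside, 20 mm above the worktop
- tag_white: flat white tag, 12 x 26 x 3 mm, fixed on the rack's top beside one well, at x = -31 mm of the rack (well centre 31 mm from it along the rack's +x): it marks the place where the vial with the white cap stood at the start, and stays there. Origin: centre of its underside, 20 mm above the worktop
- tag_black: flat black tag, 12 x 26 x 3 mm, fixed on the rack's top beside one well, at x = -31 mm of the rack (well centre 31 mm from it along the rack's +x): it marks the place where the vial with the black cap stood at the start, and stays there. Origin: centre of its underside, 20 mm above the worktop
- tag_yellow: flat yellow tag, 12 x 26 x 3 mm, fixed on the rack's top beside one well, at x = -31 mm of the rack (well centre 31 mm from it along the rack's +x): it marks the place where the vial with the yellow cap stood at the start, and stays there. Origin: centre of its underside, 20 mm above the worktop
- beaker: bystander: empty clear glass beaker, 72 x 78 x 93 mm, loose, behind the work. Origin: centre of the underside, z up
- bottle_brown: bystander: brown bottle with a black cap, 52 mm across, 115 mm high, loose, behind the work. Origin: centre of the underside, z up
Mind the look-alikes: they are no part of the job. What is shaped like the vial_blue but orange is not meant.

How it is judged:
By the outcome, as a careful person would: the job done as asked, in the order asked, and still so for the second after the job is handed in, with the robot touching nothing.
It also fails if it takes over 93 s, if anything falls off the work surface, if the arm or the gripper's body presses on something with over 40 N, if the wrist force passes 120 N, or if a joint passes its speed limit or range.

## Working session

There is one attempt and no reset: what is moved stays moved. The work goes in short steps, each a Python script; the robot and the scene stay as the last script left them, time stands still between calls to the robot, and variables do not carry over. Pictures are saved under pics/ and viewed, at most 14 in all, crops included, and the job is handed in when it is done.

```bash
mkdir -p pics; python3 - <<'E'
from plant import ctrl,cams
import cv2,numpy as np
np.set_printoptions(precision=4,suppress=True)
for n in("top","side"):
    cv2.imwrite(f"pics/{n}0.png",cams.read_camera(n)); i=cams.camera_info(n); print(n,i["intrinsics"],i["k1"],i["T"])
print(ctrl.get_t(),ctrl.get_position(),ctrl.get_tcp_rot(),ctrl.get_grip_width())
E
```

```text
top [[401.558    0.     321.2773]
 [  0.     401.558  195.2134]
 [  0.       0.       1.    ]] -0.06016829205543381 [[ 0.0167  0.9877 -0.1555  0.4086]
 [-0.9998  0.0157 -0.0077 -0.0238]
 [-0.0052  0.1556  0.9878  1.0775]
 [ 0.      0.      0.      1.    ]]
side [[466.2072   0.     319.6999]
 [  0.     466.2072 194.5754]
 [  0.       0.       1.    ]] 0.017927549134733926 [[-0.9503 -0.2781  0.1397  0.7384]
 [ 0.3109 -0.8271  0.4683  0.5564]
 [-0.0147  0.4884  0.8725  1.1002]
 [ 0.      0.      0.      1.    ]]
0.1 [ 0.2424 -0.5755  0.195 ] [ 0.9802  0.1981 -0.0002 -0.0007] 0.0877226461241444
```

View pics/top0.png

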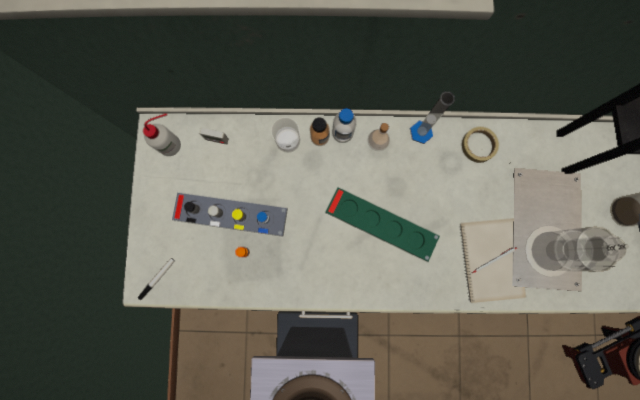

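View pics/side0.png

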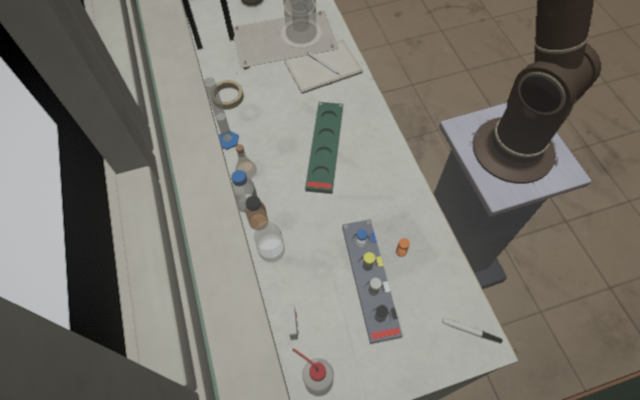

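The top view shows the rack from (175,205) to (287,222) with its stripe at the left. Its caps are black (190,207), white (214,211), yellow (237,215) and blue (263,217). The tray runs from (327,195) to (438,250), with its stripe at (335,200). The orange look-alike stands at (242,252). The other blue-capped thing, the bottle at (345,120), is not a vial and is not in the rack. An enlarged crop will confirm this.

```bash
cat > h.py <<'E'
import cv2,numpy as np
from plant import ctrl,jaws,cams,workorder
np.set_printoptions(precision=4,suppress=True)
def ray(n,px):
    i=cams.camera_info(n);K,T=i["intrinsics"],np.array(i["T"])
    u=cv2.undistortPoints(np.array(px,float).reshape(-1,1,2),np.array(K),np.array([i["k1"],0,0,0,0.])).reshape(-1,2)
    d=np.c_[u[:,0],-u[:,1],-np.ones(len(u))]@T[:3,:3].T
    return T[:3,3],d
def onz(n,px,z):
    o,d=ray(n,px);return o+d*((z-o[2])/d[:,2])[:,None]
def cross(pa,pb):
    (o1,d1),(o2,d2)=ray("top",pa),ray("side",pb);out=[]
    for a,b in zip(d1,d2):
        s=np.linalg.lstsq(np.c_[a,-b],o2-o1,rcond=None)[0];p,q=o1+a*s[0],o2+b*s[1];out.append(np.r_[(p+q)/2,np.linalg.norm(p-q)])
    return np.array(out)
E
python3 - <<'E'
from h import *
t=cv2.imread("pics/top0.png");s=cv2.imread("pics/side0.png")
a=cv2.resize(t[185:265,165:295],None,fx=6,fy=6,interpolation=cv2.INTER_CUBIC)[:, :780]
cv2.imwrite("pics/c1.png",a)
b=cv2.resize(s[210:350,330:420],None,fx=4,fy=4,interpolation=cv2.INTER_CUBIC)
cv2.imwrite("pics/c2.png",b)
H=cv2.cvtColor(t,cv2.COLOR_BGR2HSV);G=cv2.cvtColor(s,cv2.COLOR_BGR2HSV)
for p in[(202,203),(225,225),(280,212),(350,215),(410,250),(335,200),(179,206),(239,227),(263,230),(230,260)]:print(p,H[p[1],p[0]])
for p in[(355,250),(325,170),(320,185)]:print(p,G[p[1],p[0]])
E
```

```text
(202, 203) [112  26 109]
(225, 225) [113  28 111]
(280, 212) [112  26 108]
(350, 215) [ 76 129  79]
(410, 250) [ 77 137  80]
(335, 200) [  1 212 200]
(179, 206) [  1 226 185]
(239, 227) [ 30 229 202]
(263, 230) [108 197 162]
(230, 260) [ 28  22 164]
(355, 250) [108  20 125]
(325, 170) [74 62 95]
(320, 185) [  1 149 175]
```

View pics/c1.png

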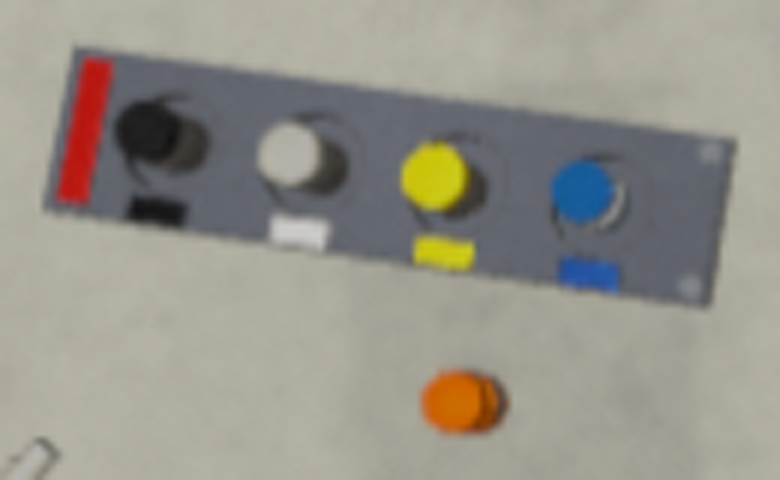

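View pics/c2.png

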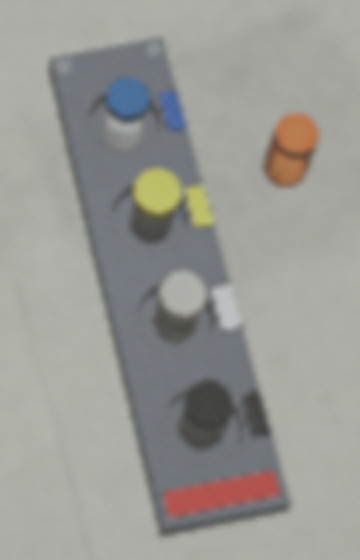

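The crops confirm it: in the rack, from the stripe, black, white, yellow, blue, each with its matching tag. The orange one stands on the table (242,252) and is left alone. Next I measure.

```bash
cat > m.py <<'E'
from h import *
D={"top":cv2.imread("pics/top0.png"),"side":cv2.imread("pics/side0.png")}
R={"rack":{"top":(165,185,295,245),"side":(335,212,408,348)},"tray":{"top":(318,180,448,268),"side":(300,95,350,197)}}
def big(m,seedbox=None):
    c,_=cv2.findContours(m.astype(np.uint8),cv2.RETR_EXTERNAL,cv2.CHAIN_APPROX_NONE);return max(c,key=cv2.contourArea)
def crop(n,b):
    x,y,X,Y=b;g=D[n][y:Y,x:X];F=6
    return cv2.cvtColor(cv2.resize(g,None,fx=F,fy=F,interpolation=cv2.INTER_CUBIC),cv2.COLOR_BGR2HSV),lambda p:(np.asarray(p,float)+.5)/F-.5+[x,y]
def poses():
    out={}
    for o in R:
        for n in R[o]:
            h,f=crop(n,R[o][n]);H,S,V=[h[...,k].astype(int) for k in range(3)]
            red=((H<8)|(H>172))&(S>110)
            m=((H>95)&(H<125)&(S>13)|(V<95)) if o=="rack" else ((H>60)&(H<90)&(S>35))
            m=cv2.morphologyEx((m|red).astype(np.uint8),cv2.MORPH_CLOSE,np.ones((25,25)))
            m=cv2.morphologyEx(m,cv2.MORPH_OPEN,np.ones((25,25)))
            P=onz(n,f(big(m).reshape(-1,2)),.02)[:,:2]
            r=cv2.minAreaRect((P*1000).astype(np.float32));b=cv2.boxPoints(r)/1000
            e=sorted([b[1]-b[0],b[2]-b[1]],key=np.linalg.norm)
            c=np.array(r[0])/1000;rc=onz(n,f(big(red).reshape(-1,2)),.02)[:,:2].mean(0)
            y=e[1]/np.linalg.norm(e[1]);y=y*np.sign(y@(rc-c))
            print(o,n,"c",c,"size",np.sort(r[1]),"yaw",np.arctan2(-y[0],y[1]),"stripe at",y@(rc-c))
            out[o,n]=(c,y)
    return out
if __name__=="__main__":
    poses()
    B={"black":((183,199,200,216),(374,303,389,319)),"white":((205,203,222,219),(367,276,384,292)),"yellow":((229,206,245,222),(361,250,377,266)),"blue":((255,210,270,225),(354,228,370,240))}
    def cm(c,h):
        H,S,V=[h[...,k].astype(int) for k in range(3)]
        return {"black":V<52,"white":(V>135)&(S<40),"yellow":(H>20)&(H<36)&(S>120)&(V>110),"blue":(H>98)&(H<118)&(S>120)}[c]
    for c,bs in B.items():
        q=[]
        for n,b in zip(("top","side"),bs):
            h,f=crop(n,b);(x,y),r=cv2.minEnclosingCircle(big(cm(c,h)));q.append(f((x,y)));print(c,n,q[-1],"r px",r/6,onz(n,q[-1],.062)[0])
        print("  cross",cross(q[0],q[1])[0])
E
python3 m.py
```

```text
rack top c [0.521  0.2289] size [ 74.7241 299.6181] yaw -0.12990744491332662 stripe at 0.1383070343553602
rack side c [0.5203 0.2318] size [ 75.8524 299.1454] yaw -0.13260200882028172 stripe at 0.13512726866765698
tray top c [ 0.5018 -0.1772] size [ 75.7932 299.4236] yaw -0.43633147974573944 stripe at 0.13696474531308786
tray side c [ 0.5009 -0.1751] size [ 72.7775 301.3049] yaw -0.43475130227493636 stripe at 0.13422632945099114
black top [189.5833 206.75  ] r px 5.700893402099609 [0.5331 0.322  0.062 ]Traceback (most recent call last):
  File "m.py", line 35, in <module>
    h,f=crop(n,b);(x,y),r=cv2.minEnclosingCircle(big(cm(c,h)));q.append(f((x,y)));print(c,n,q[-1],"r px",r/6,onz(n,q[-1],.062)[0])
                                                 ~~~^^^^^^^^^
  File "m.py", line 5, in big
    c,_=cv2.findContours(m.astype(np.uint8),cv2.RETR_EXTERNAL,cv2.CHAIN_APPROX_NONE);return max(c,key=cv2.contourArea)
                                                                                            ~~~^^^^^^^^^^^^^^^^^^^^^^^
ValueError: max() iterable argument is empty
```

```bash
sed -i 's/V<52/V<(52 if n=="top" else 75)/; s/,\.062)/,.064)/' m.py; sed -i 's/def cm(c,h)/def cm(c,h,n)/; s/cm(c,h))/cm(c,h,n))/' m.py; python3 m.py | grep -v "^tray"; python3 - <<'E'
import numpy as np
for c,a,n in(([.5207,.2303],-.131,"rack"),([.5013,-.1761],-.4355,"tray")):
    for y in(.0975,.0325,-.0325,-.0975):print(n,y,np.round([c[0]-y*np.sin(a),c[1]+y*np.cos(a)],4))
E
```

```text
rack top c [0.521  0.2289] size [ 74.7241 299.6181] yaw -0.12990744491332662 stripe at 0.1383070343553602
rack side c [0.5203 0.2318] size [ 75.8524 299.1454] yaw -0.13260200882028172 stripe at 0.13512726866765698
black top [189.5833 206.75  ] r px 5.700893402099609 [0.5329 0.3214 0.064 ]
black side [381.8477 311.6835] r px 6.309900283813477 [0.5342 0.3284 0.064 ]
  cross [0.5331 0.3255 0.0535 0.0023]
white top [212.4488 210.0351] r px 5.216641108194987 [0.5254 0.2616 0.064 ]
white side [376.6714 282.7929] r px 7.12353515625 [0.5206 0.2628 0.064 ]
  cross [0.5231 0.2622 0.0661 0.0048]
yellow top [237.0323 213.8522] r px 5.895978291829427 [0.5167 0.1978 0.064 ]
rack 0.0975 [0.5334 0.327 ]
rack 0.0325 [0.5249 0.2625]
rack -0.0325 [0.5165 0.1981]
rack -0.0975 [0.508  0.1336]
tray 0.0975 [ 0.5424 -0.0877]
tray 0.0325 [ 0.515  -0.1466]
tray -0.0325 [ 0.4876 -0.2056]
tray -0.0975 [ 0.4602 -0.2645]Traceback (most recent call last):
  File "m.py", line 35, in <module>
    h,f=crop(n,b);(x,y),r=cv2.minEnclosingCircle(big(cm(c,h,n)));q.append(f((x,y)));print(c,n,q[-1],"r px",r/6,onz(n,q[-1],.064)[0])
                                                 ~~~^^^^^^^^^^^
  File "m.py", line 5, in big
    c,_=cv2.findContours(m.astype(np.uint8),cv2.RETR_EXTERNAL,cv2.CHAIN_APPROX_NONE);return max(c,key=cv2.contourArea)
                                                                                            ~~~^^^^^^^^^^^^^^^^^^^^^^^
ValueError: max() iterable argument is empty
```

```bash
cat > go.py <<'E'
from h import *
from scipy.spatial.transform import Rotation as Ro
tp={"black":(189.5,206.7),"white":(213.2,210.4),"yellow":(237.4,214.4),"blue":(262.1,216.7)}
sp={"black":(382.1,310.9),"white":(375.6,283.9),"yellow":(369.1,257.4),"blue":(361.9,234.1)}
V={c:(onz("top",[tp[c]],.064)[0,:2]+onz("side",[sp[c]],.064)[0,:2])/2 for c in tp}
ra,ta=-.131,-.4355
W={c:np.array([.5013-y*np.sin(ta),-.1761+y*np.cos(ta)]) for c,y in zip(("black","white","yellow","blue"),(-.0975,-.0325,.0325,.0975))}
def down(a,half=0):  # tool y at world angle a
    a+=np.pi*half; y=np.array([np.cos(a),np.sin(a),0]);z=np.array([0,0,-1.]);return Ro.from_matrix(np.c_[np.cross(y,z),y,z]).as_quat()
ZG,ZH=.029,.15
def say(*k):print(round(ctrl.get_t(),2),*k,"F",ctrl.get_contact_force(),"w",round(ctrl.get_grip_width(),4),"z",round(ctrl.get_position()[2],4))
def pick(c,half):
    ctrl.reach([*V[c],ZH],down(ra,half));ctrl.move_l([*V[c],ZG],vel=.12);say("down",c)
    jaws.command_gripper(0.0);say("grip")
    ctrl.move_l([*V[c],ZH],vel=.15);say("lift")
def place(c,half):
    ctrl.reach([*W[c],ZH],down(ta,half));ctrl.move_l([*W[c],ZG+.017],vel=.15);say("above")
    ctrl.move_l([*W[c],ZG+.001],vel=.06);say("in")
def free(c):
    jaws.command_gripper(.06);ctrl.move_l([*W[c],ZH],vel=.2);say("freed")
E
python3 - <<'E'
from go import *
for c in V:
    a,b=onz("top",[tp[c]],.064)[0,:2],onz("side",[sp[c]],.064)[0,:2];print(c,a,b,cross(tp[c],sp[c])[0],W[c])
for h in(0,1):
    for c in V:print(h,ctrl.solve_ik([*V[c],ZG],down(ra,h)),ctrl.solve_ik([*W[c],ZG],down(ta,h)))
E
```

```text
black [0.533  0.3216] [0.533  0.3269] [0.5327 0.3247 0.0568 0.0026] [ 0.4602 -0.2645]
white [0.5245 0.2596] [0.5239 0.2645] [0.5239 0.262  0.0579 0.003 ] [ 0.4876 -0.2056]
yellow [0.5153 0.1968] [0.5147 0.1993] [0.5149 0.1979 0.0612 0.0018] [ 0.515  -0.1466]
blue [0.5106 0.1335] [0.5095 0.1375] [0.5098 0.1349 0.0594 0.0029] [ 0.5424 -0.0877]
0 [ 0.0395  0.8422 -1.0274  1.7012  0.8083  1.0825 -1.382 ] [ 0.6582  0.4809 -0.2908  1.9662  0.2021  0.7221 -0.1893]
0 [ 0.1453  0.7815 -1.0145  1.7987  0.7776  1.0208 -1.3125] [ 0.586   0.4873 -0.356   1.9667  0.2475  0.7293 -0.3531]
0 [ 0.1932  0.6695 -0.891   1.8878  0.6587  0.9083 -1.1523] [ 0.5111  0.5056 -0.4179  1.9483  0.2936  0.7466 -0.5133]
0 [ 0.2159  0.5767 -0.7449  1.9515  0.531   0.8181 -0.9549] [ 0.4373  0.5361 -0.4786  1.9114  0.3429  0.7749 -0.6675]
1 [ 0.1298  0.9831 -1.2474  1.6957  0.9906  1.2329  1.6451] [-0.3901  0.8661  1.2476  2.0308 -0.991   1.0422 -2.2172]
1 [ 0.249   0.9326 -1.2459  1.7929  0.9673  1.1796  1.6981] [-0.5145  0.8637  1.2477  2.0346 -0.9901  1.0397 -2.3392]
1 [ 0.3761  0.8837 -1.2443  1.8777  0.9445  1.1285  1.772 ] [ 1.0346  0.8592 -1.2435  1.9172  0.9329  1.1032  2.1031]
1 [ 0.5041  0.8473 -1.243   1.9357  0.9272  1.0909  1.8668] [ 0.9055  0.8803 -1.2442  1.8833  0.9429  1.125   1.9936]
```

```bash
python3 - <<'E'
from go import *
p=ctrl.get_position();ctrl.move_l([p[0],p[1],.27],vel=.25)
ctrl.reach([.5,.0,.25],down(-.3));say("mid",ctrl.get_q())
jaws.command_gripper(.06)
pick("black",0);print(ctrl.get_q())
for n in("top","side"):cv2.imwrite(f"pics/{n}1.png",cams.read_camera(n))
E
python3 -c "
import cv2;cv2.imwrite('pics/c3.png',cv2.hconcat([cv2.resize(cv2.imread('pics/top1.png')[160:300,150:300],(400,373)),cv2.resize(cv2.imread('pics/side1.png')[210:350,310:460],(400,373))]))"
```

```text
2.8 mid [ 0.4752  0.2137 -0.6623  1.7831  0.141   1.1927 -0.5307] F [ 0.0977 -0.3339  0.1465] w 0.0881 z 0.2499
5.87 down black F [ 0.0985 -0.113   0.1553] w 0.0599 z 0.0298
6.53 grip F [ 0.9886 -0.1701  1.2825] w 0.0242 z 0.0291
7.48 lift F [ 0.1516 -0.4132  0.2625] w 0.0236 z 0.149
[-0.0951  0.5689 -0.7706  1.6146  0.4266  1.1354 -1.1017]
```

View pics/c3.png

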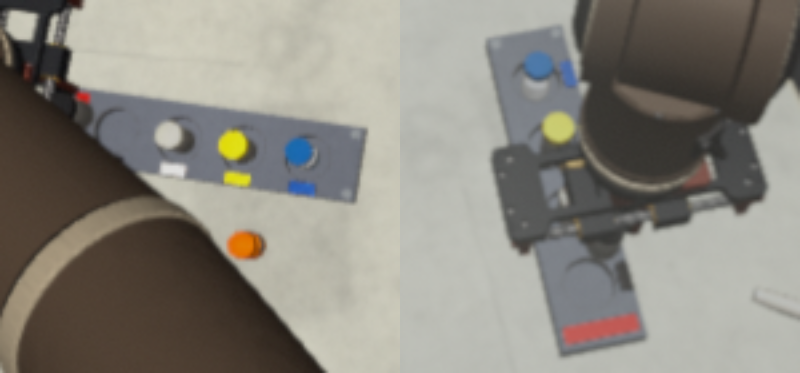

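The rack's black well is now empty and the black cap is in the fingers (side crop about (600,245)). The orange vial and the neighbours have not moved. I place it.

```bash
python3 - <<'E'
from go import *
say(ctrl.get_gripper_force())
place("black",0);print(ctrl.get_gripper_force(),ctrl.get_position()[:2],W["black"])
free("black")
ctrl.reach([*V["white"],ZH],down(ra));say("at white")
for n in("top","side"):cv2.imwrite(f"pics/{n}2.png",cams.read_camera(n))
E
python3 -c "
import cv2;cv2.imwrite('pics/c4.png',cv2.hconcat([cv2.resize(cv2.imread('pics/top2.png')[170:290,310:450],(400,343)),cv2.resize(cv2.imread('pics/side2.png')[90:210,260:400],(400,343))]))"
```

```text
7.58 29.938436677257414 F [ 0.3626  0.1055 -0.867 ] w 0.0242 z 0.1487
10.55 above F [ 0.3112 -0.2776 -0.2236] w 0.0243 z 0.0466
10.97 in F [ 0.3699 -0.1379 -0.418 ] w 0.0242 z 0.0298
29.938589025987312 [ 0.46   -0.2644] [ 0.4602 -0.2645]
12.44 freed F [ 0.1184 -0.0553 -1.1705] w 0.0603 z 0.1491
14.36 at white F [0.2046 0.5584 0.2815] w 0.06 z 0.1497
```

View pics/c4.png

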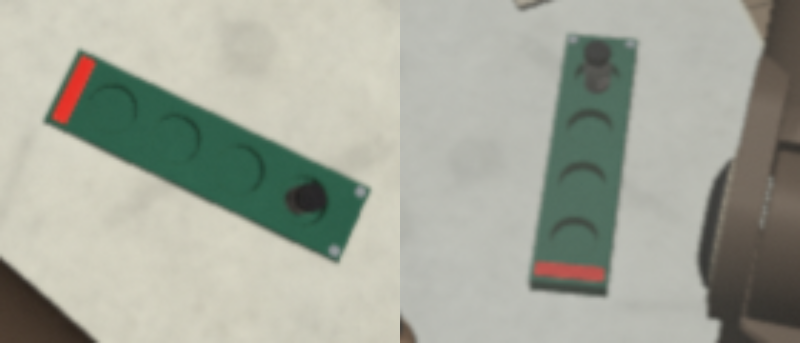

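The black vial stands upright in the well farthest from the tray's stripe: cap at top px (418.5,239), side px (329,108). I check its cap height and run white, with a check on the grip.

```bash
python3 - <<'E'
from go import *
print("black cap",cross((418.5,239),(329,108.2)),onz("top",[(418.5,239)],.064),onz("side",[(329,108.2)],.064),"well",W["black"])
pick("white",0)
assert ctrl.get_grip_width()>.02
place("white",0)
assert np.linalg.norm(ctrl.get_contact_force())<6
free("white")
ctrl.reach([*V["yellow"],ZH],down(ra));say("at yellow")
for n in("top","side"):cv2.imwrite(f"pics/{n}3.png",cams.read_camera(n))
E
python3 -c "
import cv2;cv2.imwrite('pics/c5.png',cv2.hconcat([cv2.resize(cv2.imread('pics/top3.png')[170:290,310:450],(400,343)),cv2.resize(cv2.imread('pics/side3.png')[90:210,260:400],(400,343))]))"
```

```text
black cap [[ 0.4596 -0.2632  0.0588  0.0024]] [[ 0.4604 -0.2627  0.064 ]] [[ 0.46   -0.2584  0.064 ]] well [ 0.4602 -0.2645]
15.87 down white F [ 0.6703 -0.2217 -0.2757] w 0.0597 z 0.0297
16.52 grip F [ 0.2767 -0.5566  0.2913] w 0.0243 z 0.0291
17.48 lift F [-0.498  -0.1597 -0.9073] w 0.024 z 0.1491
20.04 above F [ 0.5389 -0.127  -0.4682] w 0.0243 z 0.0467
20.46 in F [-0.3998  0.1935 -1.1044] w 0.024 z 0.0298
21.93 freed F [-0.0907 -0.5959 -0.8026] w 0.06 z 0.1491
23.43 at yellow F [0.8262 0.072  0.2928] w 0.0602 z 0.1496
```

View pics/c5.png

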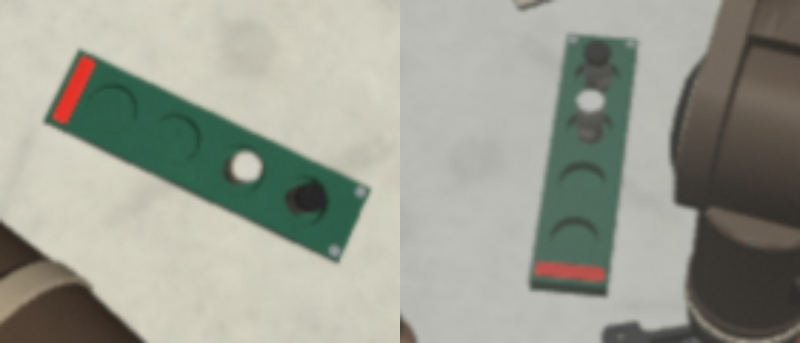

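White (top crop (245,166), side crop (590,100)) stands upright in the next well. The black cap triangulates to 59 mm, the same as it did in the rack at the start. I carry on with yellow and blue.

```bash
python3 - <<'E'
from go import *
for c in("yellow","blue"):
    pick(c,0)
    assert ctrl.get_grip_width()>.02
    place(c,0)
    assert np.linalg.norm(ctrl.get_contact_force())<6
    free(c)
ctrl.reach([.45,.3,.25],down(ra));say("end")
for n in("top","side"):cv2.imwrite(f"pics/{n}4.png",cams.read_camera(n))
E
python3 -c "
import cv2;cv2.imwrite('pics/c6.png',cv2.hconcat([cv2.resize(cv2.imread('pics/top4.png')[90:290,260:450],(400,421)),cv2.resize(cv2.imread('pics/side4.png')[80:280,200:390],(400,421))]))"
```

```text
24.94 down yellow F [-0.0182 -0.1942  0.7486] w 0.0599 z 0.0297
25.6 grip F [0.5492 0.4179 1.0933] w 0.0242 z 0.0291
26.56 lift F [ 0.2199 -0.27   -1.0697] w 0.0244 z 0.1491
28.7 above F [ 0.4701 -0.0883 -0.7034] w 0.024 z 0.0467
29.12 in F [-0.0751  0.4783 -0.3094] w 0.0241 z 0.0298
30.59 freed F [-0.4173 -0.2005  0.3874] w 0.0601 z 0.1491
32.84 down blue F [-0.5593  0.57    0.8713] w 0.0596 z 0.0297
33.5 grip F [ 0.8618 -0.1756  0.2799] w 0.0243 z 0.0291
34.46 lift F [ 0.0967 -0.1562  0.7623] w 0.0244 z 0.1492
36.2 above F [0.6485 0.5125 0.9857] w 0.0241 z 0.0468
36.62 in F [-0.7161  0.0142 -0.0009] w 0.024 z 0.0298
38.09 freed F [0.3274 0.6013 0.2608] w 0.0601 z 0.1491
39.61 end F [-0.0115 -0.8332 -0.1289] w 0.0602 z 0.2493
```

View pics/c6.png

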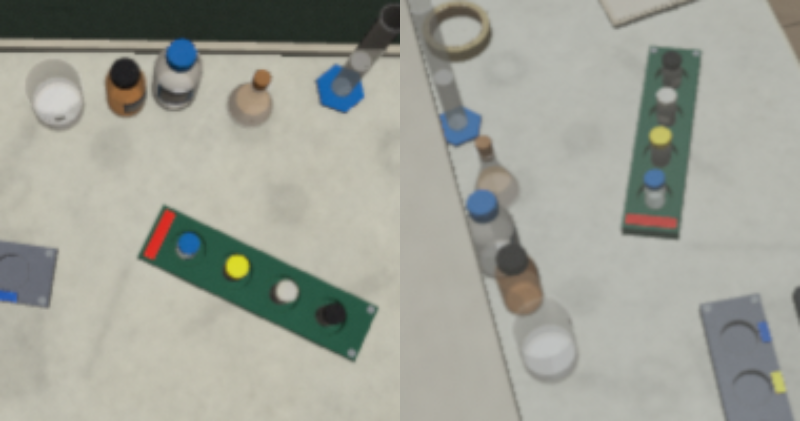

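All four stand upright in the tray. From the stripe, in top-crop pixels, they are blue (189,244), yellow (237,266), white (287,291) and black (332,313), which is the reverse of the rack order. The beaker and the brown bottle have not moved. I hand it in.

```bash
python3 -c "
from plant import workorder;print(workorder.close_job())"
```

```text
the job is handed in; nothing more can be done
None
```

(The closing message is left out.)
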